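Let one sauce pot out of a spring-fed pot dispenser

ROBOT

A 6-joint arm with a two-finger parallel gripper is mounted at the origin on a cart in front of the work surface, level with it; the furniture and walls round the work are solid. World frame = base frame: x ahead of the robot, y to its left, z up, the work surface at z = 0. Lengths are in m, angles in degrees, forces in N, time in s.
With the tool pointing down it reaches from about 0.275 to 0.85 m from the base axis. Payload 5.2 kg.
Tool frame: the origin (TCP) lies midway between the tips of the shut fingers; the grasp point (between the pads) lies 19 mm behind it; z points along the fingers, x is the direction in which the jaws open and shut, and the axes are right-handed (so a half turn about z gives the same grasp; the last joint's range is limited). The gripper opens to 85 mm and grips with 20 to 120 N. Pads are 22 mm wide; open, the fingers measure 114 mm over their backs; the gripper's body (76 mm by 85 mm) begins 54 mm behind the grasp point. The pads swing forward as they close: fully open they stand 13 mm farther back than shut.
Start: joints at [63.381, 14.817, 87.949, -0, 77.235, -11.62], TCP at [0.142, 0.531, 0.196] pointing down, gripper open.
Joint ranges: [-179.93, 179.93], [-52.35, 119.4], [10.71, 147.94], [-69.91, 249.91], [12.55, 155.21], [-178.61, 178.61]. Speed limits (degrees/s): [147.25, 147.25, 180, 180, 180, 180].

INTERFACE

Orientations are given as [roll, pitch, yaw] about the fixed x, y, z axes, in that order (R = Rz(yaw) Ry(pitch) Rx(roll)).
In Python, from station import robot, vision, order gives the robot as it stands.
- The arm moves only by the tool carry_out, never from a script. Its arguments are lists of equal length, an entry for each row: "xyz": the shift along the tool's x, y, z in mm, a list of three; "turn": the turn about the tool's z in rad; "fingers": the finger opening in mm, from 0 to 85.4. A call has 1 to 5 rows; each row is the pose to reach, as a shift and turn from the pose measured when the call began, along the tool's axes at that moment; what a row does not reach only later rows make up. A row lasts 1/10 s, in which the tool goes at most 50 mm and 8.59 degrees, less where a joint would pass 70% of its speed; a pose out of reach is approached as far as the arm can. A call with a gripper value outside its range is refused whole. The fingers move at their own pace and stop on an object; "squeeze" is the grip in N (left out, the last holds). Time passes only in rows, so rows that repeat a pose let the fingers close. It gives the time, the measured TCP pose, the force and the opening at its end, in the units of the state.
- robot.state(): the state, without advancing time (a new reading comes with each control period).
- vision.grab_frame(name): name is "scene" or "top" or "wrist"; returns (picture, depth): 420x560x3 uint8, blue, green, red; 420x560 float32, m along the optical axis (not along the pixel's ray), 0 where there is no reading.
- vision.get_calibration(name): a dict with "mtx" (3x3 intrinsics, pixels), "camera_from_world" (4x4, takes a point from world to camera coordinates). Camera axes: x right, y down, z forward; pixel columns grow to the right and rows downward; lengths in m; the calibration is good to about 2 mm. A picture is of the moment at which its call begins: read the wrist's pose just before it. get_calibration takes no time and is no camera call; for the wrist camera it gives the pose at the moment of the call.
- order.hand_in(): hands the job in, once; it reports no verdict.
The state is a dict: "time": time; "joint_pos": joint angles; "joint_vel": joint speeds; "tau": joint torques, N m; "tcp_pos": TCP position; "eef_rot": TCP orientation; "contact_force": force on the tool from outside, world axes, zero at the start; "ft_torque": the same for the moment, N m; "grip_width": opening from 0.0 (shut) to 1.0 (fully open).
Only numpy, scipy, OpenCV 4.12 (cv2) and the standard library are available. Lean on these libraries where they do the work, as an engineer would, in place of code of your own. Each camera call takes 0.05 s, during which the arm holds its last target.

TASK

Let exactly one sauce pot out of the spring-fed dispenser with your fingertips: with one finger press the grey key right down, and with the other finger standing in the open lane across from the key stop the first pot as the spring slides it out. Keep that finger there while you let the key come all the way up again, so that its stop catches the next pot, then move clear. The first pot must be left standing upright on the rollers just outside the stop and the other two waiting behind it; never lift or tip a pot, and leave the things round about where they are.

Things in the scene. Friction and masses are not known exactly. Their poses are not given: they have to be found in the camera images.
- dispenser: Fixed roller lane of steel, clear side guards. Origin on the table under the stop, mid-lane; +x back to the black rear housing (202 mm), -x out of the open mouth (front edge -100 mm; faces the robot at yaw 0), z up. Roller tops, where pots stand: z = 20 mm. Inner width 56 mm, walls 3 mm thick: 63 mm high for x > 4 mm, 34 mm high along the mouth (x = -100 to 4 mm)
- stop_line (a point): Middle of the stop, at roller height (dispenser x = 0, z = 20 mm): a steel blade across the lane, 3.5 mm thick, 8 mm proud of the rollers, one piece with the key (key down = stop down). If the first pot is halted with its centre 19 to 31 mm outside it (dispenser x = -19 to -31; best -25 mm, the lid's leading edge then at x = -51.5 mm), the stop can rise in the gap between first and second pot
- pusher (a joint): Travel (m) of the black spring pusher behind the queue: 0 at the start with three pots, growing towards the mouth. It drives all the pots along -x with about 0.5 N, at about 0.08 m/s when nothing holds them, for as long as the stop is down and nothing blocks the lane
- release_key (a joint): Travel of the release key in m: 0 = up (stop up), 0.011 = right down (stop 3 mm below the rollers; the pots are free from about 0.008 on). It springs back when let go: 1.5 N at the top, 4.3 N right down, then a hard end
- key_top (a point): Centre of the key's top face; moves with the key. Grey ribbed pad, 44 mm along the lane by 34 mm across, in a black housing (54 x 44 mm, 27 mm high) beside the mouth, on the right for one looking along +x: at x = -62.5, y = -55 mm of the dispenser. Top face 39 mm above the table when up, 28 mm when right down (8 mm above the roller tops)
- catch_spot (a point): Fixed point mid-lane at roller height (20 mm above the table), at x = -62.5 mm of the dispenser, straight across the lane wall from the key's centre, 55 mm from it. A finger 22 mm wide along the lane that stands here stops the first pot in the best place; a finger of another width should have its face that looks up the lane (+x) at x = -51.5 mm
- front_pot: First sauce pot of the queue, nearest the mouth: a lidded red portion pot, 53 mm across the lid, 36 mm high, 37 mm across the foot, about 60 g. Origin at the centre of its underside, z up. It starts against the stop with its centre at about x = +21 mm of the dispenser
- second_pot: Second pot, alike, touching the first; starts at about x = +74 mm of the dispenser. Origin at the centre of its underside
- third_pot: Third pot, alike, with the pusher behind it; starts at about x = +127 mm of the dispenser. Origin at the centre of its underside
- green_pot: Bystander: loose green lidded portion pot, 53 mm across, 36 mm high, on the table to the left of the mouth. Origin at the centre of its underside
- steel_cup: Bystander: loose steel cup, 68 mm across, 42 mm high, on the table beyond the key. Origin at the centre of its underside
- teaspoon: Bystander: loose teaspoon, 132 x 29 x 10 mm, lying beside the lane. Origin under its middle
- timer: Bystander: loose red and white kitchen timer, 62 mm across, 40 mm high, to the left of the lane. Origin at the centre of its underside
Mind the look-alikes: they are no part of the job. What is shaped like the front_pot but orange or yellow is not meant.

How it is judged (in metres and radians):
On the way, in this order (a step that is already met when the one before it is completed fails the run):
1. the key is right down and the first pot, slid out past the stop, is stopped by a finger (value of joint release_key above 0.0085 m and x of front_pot in the frame of dispenser below -0.017 m and contact force between the fingers and front_pot above 0.05 N and linear speed of front_pot below 0.03 m/s), for 0.2 s.
2. the key is up again, with the second pot still behind the stop (value of joint release_key below 0.002 m and x of front_pot in the frame of dispenser below -0.017 m and x of second_pot in the frame of dispenser above 0.015 m), for 0.2 s.
At the end, for the whole second after the job is handed in: Key up within 2 mm. First pot 17 to 48 mm outside the stop and within 12 mm of the lane's centre line, second pot 15 to 32 mm and third 65 to 88 mm behind the stop (pot centres); all three at rest on the rollers, upright within 0.1 rad (all of step 2 and x of front_pot in the frame of dispenser above -0.048 m and y of front_pot in the frame of dispenser between -0.012 and 0.012 m and z of front_pot in the frame of dispenser between 0.016 and 0.024 m and angle between each of front_pot, second_pot, third_pot's own z axis and vertical below 0.1 rad and linear speed of each of front_pot, second_pot, third_pot below 0.02 m/s and x of second_pot in the frame of dispenser below 0.032 m and z of second_pot in the frame of dispenser between 0.016 and 0.024 m and x of third_pot in the frame of dispenser between 0.065 and 0.088 m and z of third_pot in the frame of dispenser between 0.016 and 0.024 m); the robot touches nothing.
It fails at once if a second pot slips out past the stop (x of second_pot in the frame of dispenser below 0.008 m).
It fails at once if the first pot slides away down the lane (centre over 55 mm outside the stop) (x of front_pot in the frame of dispenser below -0.055 m).
It fails at once if a pot of the dispenser is lifted more than 10 mm off the rollers (z of any of front_pot, second_pot, third_pot in the frame of dispenser above 0.03 m).
It fails at once if a pot of the dispenser is tipped by more than 0.4 rad (angle between any of front_pot, second_pot, third_pot's own z axis and vertical above 0.4 rad).
It fails at once if the green pot, the steel cup, the teaspoon or the timer is pushed over 20 mm from its place (distance of any of green_pot, steel_cup, teaspoon, timer from where it was at the start of the episode above 0.02 m).
It also fails if it takes over 35 s, if anything falls off the work surface, if the arm or the gripper's body presses on something with over 40 N, if the wrist force passes 120 N, or if a joint passes its speed limit or range.

## Working session

There is one attempt and no reset: what is moved stays moved. The work goes in short steps, Python scripts to look and compute and a tool call to move; the robot and the scene stay as the last step left them, time stands still between calls to the robot, and variables do not carry over. Pictures are saved under pics/ and viewed, and the job is handed in when it is done.

Besides the shell and the picture viewer there is one more tool, called after "Call:" as name(argument=value, ...) on one line, values as JSON. carry_out: Moves the arm, as the interface text tells. Its arguments: {"type":"object","properties":{"xyz":{"type":"array"},"turn":{"type":"array"},"fingers":{"type":"array"},"squeeze":{"type":"number"}},"required":["xyz","turn","fingers"]}

```bash
ls; mkdir -p pics; python3 - <<'E'
from station import robot, vision, order
import cv2
print(robot.state())
for n in ("scene","top","wrist"):
    p,d=vision.grab_frame(n); cv2.imwrite(f"pics/{n}0.png",p)
    import numpy as np; np.save(f"pics/{n}0d.npy",d)
    c=vision.get_calibration(n); print(n,c); np.savez(f"pics/{n}0c.npz",**{k:np.array(v) for k,v in c.items()})
E
```

```text
pics
{'time': 0.0, 'joint_pos': array([ 6.33828896e+01,  1.48580702e+01,  8.80113758e+01, -1.29171289e-03,
        7.72352113e+01, -1.16189689e+01]), 'joint_vel': array([-0.084973  , -0.05105469,  0.03462705, -0.04209953, -0.01832041,
        0.05173101]), 'tau': array([-2.07005418e-03, -4.46032906e+01, -2.90564758e+01, -6.29387559e-04,
        1.19017280e-02,  2.13156102e-05]), 'tcp_pos': array([0.14204001, 0.53072381, 0.19528384]), 'eef_rot': array([-1.79980155e+02,  1.02766251e-01,  7.50021628e+01]), 'contact_force': array([-0.9419313 ,  0.48339857, -0.55979716]), 'ft_torque': array([0.01840411, 0.03058387, 0.00980371]), 'grip_width': 0.9997375596800513}
scene {'mtx': array([[379.50567304,   0.        , 275.55436769],
       [  0.        , 379.50567304, 203.70187043],
       [  0.        ,   0.        ,   1.        ]]), 'camera_from_world': array([[ 0.84145277, -0.54024771, -0.00946808, -0.37851028],
       [-0.35891418, -0.54575001, -0.75719056,  0.27561781],
       [ 0.40390326,  0.64053832, -0.65312542,  0.62709952],
       [ 0.        ,  0.        ,  0.        ,  1.        ]])
[... 171 characters left out ...]
amera_from_world': array([[ 0.02492412, -0.99962467,  0.01137134,  0.05935438],
       [-0.99653782, -0.02574644, -0.07905379,  0.52269346],
       [ 0.07931689, -0.00936162, -0.99680549,  0.97265266],
       [ 0.        ,  0.        ,  0.        ,  1.        ]])}
wrist {'mtx': array([[355.00802887,   0.        , 274.17166545],
       [  0.        , 355.00802887, 204.96609865],
       [  0.        ,   0.        ,   1.        ]]), 'camera_from_world': array([[ 0.2580526 ,  0.96612994, -0.00133674, -0.5489566 ],
       [ 0.92431104, -0.24647966,  0.29137069, -0.03756937],
       [ 0.28117247, -0.07642453, -0.95660929,  0.37937108],
       [ 0.        ,  0.        ,  0.        ,  1.        ]])}
```

View pics/top0.png

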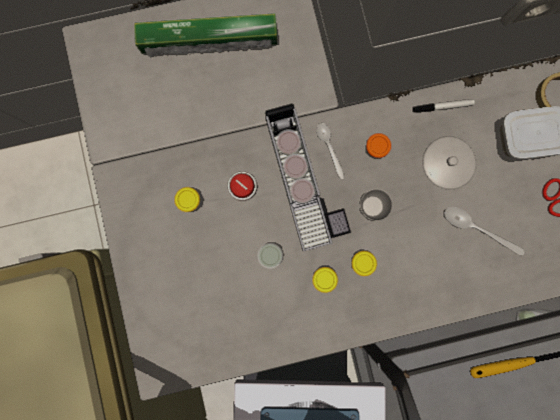

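View pics/scene0.png

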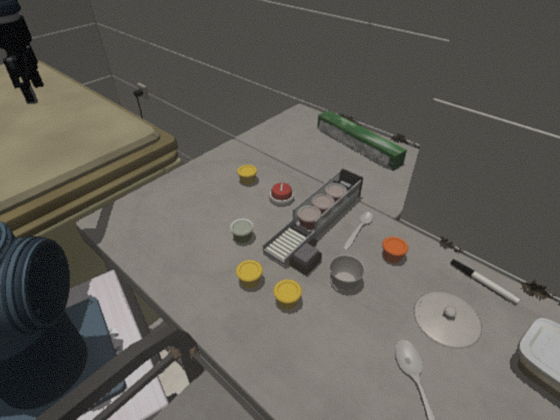

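View pics/wrist0.png

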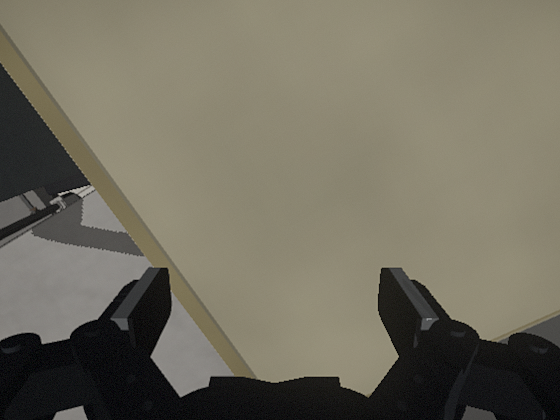

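The top view shows the dispenser's rear housing at about (281,112), its mouth's front edge at about (315,247) and the key at (339,222). The steel cup is at (375,206), the green pot at (270,256) and the timer at (242,186). I'll zoom in and localize.

```bash
python3 - <<'E'
import cv2,numpy as np
p=cv2.imread("pics/top0.png"); c=p[95:270,225:400]; cv2.imwrite("pics/topz.png",cv2.resize(c,None,fx=3.4,fy=3.4,interpolation=cv2.INTER_CUBIC))
d=np.load("pics/top0d.npy"); z=np.load("pics/top0c.npz"); K=z["mtx"];T=z["camera_from_world"]
v,u=np.mgrid[0:420,0:560]
P=np.stack([(u-K[0,2])/K[0,0]*d,(v-K[1,2])/K[1,1]*d,d],-1)
W=(P-T[:3,3])@T[:3,:3]
np.save("pics/topW.npy",W)
def pt(u,v): print((u,v),W[v,u].round(4))
for q in [(281,112),(303,187),(294,166),(287,141),(339,222),(310,222),(375,206),(270,256),(242,186),(325,150),(260,220)]: pt(*q)
h=(np.clip(W[95:270,225:400,2],-0.005,0.08)+0.005)/0.085*255
cv2.imwrite("pics/toph.png",cv2.resize(cv2.applyColorMap(h.astype(np.uint8),cv2.COLORMAP_JET),None,fx=3.4,fy=3.4,interpolation=cv2.INTER_NEAREST))
E
```

```text
(281, 112) [0.7147 0.0756 0.0601]
(303, 187) [0.5606 0.0263 0.0523]
(294, 166) [0.6033 0.0459 0.0552]
(287, 141) [0.6555 0.0616 0.0541]
(339, 222) [ 0.4911 -0.0513  0.0362]
(310, 222) [0.4905 0.0077 0.0158]
(375, 206) [ 0.5294 -0.1334  0.0027]
(270, 256) [0.4169 0.0907 0.0326]
(242, 186) [0.561  0.153  0.0387]
(325, 150) [ 6.498e-01 -2.320e-02  4.000e-04]
(260, 220) [ 0.493   0.1148 -0.003 ]
```

View pics/topz.png

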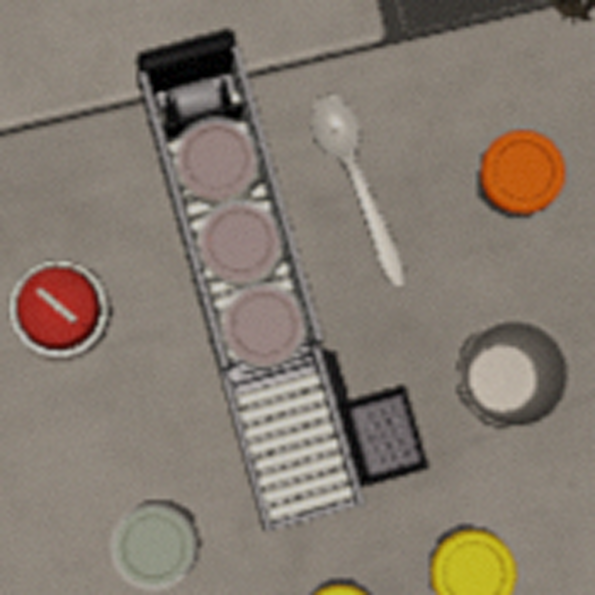

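View pics/toph.png

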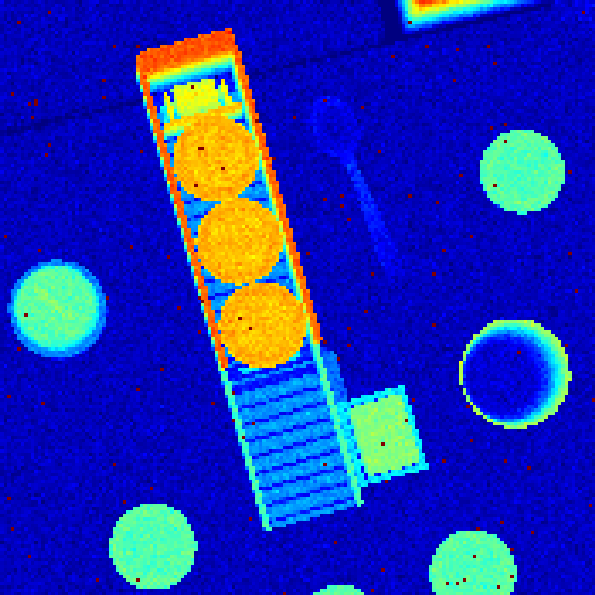

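```bash
python3 - <<'E'
import cv2,numpy as np
W=np.load("pics/topW.npy")
reg=np.zeros(W.shape[:2],bool); reg[100:255,255:355]=1
Z=W[...,2]
# pots
m=((Z>.046)&(Z<.0585)&reg).astype(np.uint8)
p=cv2.imread("pics/top0.png")
m=cv2.morphologyEx(m,cv2.MORPH_OPEN,np.ones((9,9),np.uint8))
n,l,s,c=cv2.connectedComponentsWithStats(m)
cs=[]
for i in range(1,n):
    q=W[l==i]; print(s[i],q.mean(0).round(4)); 
# three circles: split by hough-like: use distance transform peaks
dt=cv2.distanceTransform(m,cv2.DIST_L2,5)
for (u,v) in [(303,190),(295,166),(289,141)]:
    sub=dt[v-8:v+9,u-8:u+9]; ii=np.argwhere(sub>sub.max()-.7).mean(0); 
    uu,vv=u-8+ii[1],v-8+ii[0]; print(uu,vv,sub.max(),W[int(round(vv)),int(round(uu))].round(4))
# key pad
m=((Z>.0345)&(Z<.045)&reg).astype(np.uint8); m[:, :322]=0
m=cv2.morphologyEx(m,cv2.MORPH_OPEN,np.ones((3,3),np.uint8))
n,l,s,c=cv2.connectedComponentsWithStats(m)
for i in range(1,n):
    if s[i,4]>60:
        q=W[l==i]; r=cv2.minAreaRect(q[:,:2].astype(np.float32)*1000); print("key",s[i],q.mean(0).round(4),r)
# upper walls+housing
m=(Z>.0585)&(Z<.07)&reg
q=W[m]; r=cv2.minAreaRect(q[:,:2].astype(np.float32)*1000); print("walls",m.sum(),r,q[:,2].mean())
# whole dispenser low mouth + : z>0.01
m=((Z>.012)&(Z<.07)&reg).astype(np.uint8); m=cv2.morphologyEx(m,cv2.MORPH_OPEN,np.ones((2,2),np.uint8))
for lo,hi in [(.027,.034)]:
    k=(Z>lo)&(Z<hi)&reg
E
```

```text
[277 128  23  21 385] [0.66   0.0591 0.0538]
[283 156  31  46 824] [0.5796 0.0359 0.0539]
305.6 190.7 8.0 [0.5525 0.0199 0.0516]
292.8 165.6 10.187599 [0.6033 0.048  0.0553]
291.75 137.0 7.1969 [0.6649 0.0513 0.051 ]
key [328 211  20  23 317] [ 0.4899 -0.0475  0.0379] ((490.3487243652344, -47.93910217285156), (43.842220306396484, 33.31155014038086), 16.1152286529541)
walls 545 ((631.810546875, 52.593162536621094), (199.0077667236328, 63.36952209472656), 17.047189712524414) 0.061552870436431935
```

```bash
cat > h.py <<'E'
import numpy as np
from scipy.spatial.transform import Rotation as Ro
def R(s): return Ro.from_euler('xyz',s['eef_rot'],degrees=True).as_matrix()
def shift(s,target): return R(s).T@(np.array(target)-s['tcp_pos'])*1000
def disp(O,yaw,p):
    a=np.radians(yaw); c,s_=np.cos(a),np.sin(a)
    return np.array([O[0]+c*p[0]-s_*p[1],O[1]+s_*p[0]+c*p[1],p[2]])
E
python3 - <<'E'
from h import *
from station import robot,vision
s=robot.state(); T=vision.get_calibration("wrist")["camera_from_world"]
C=-T[:3,:3].T@T[:3,3]; print("cam",C, "in tool",R(s).T@(C-s['tcp_pos'])*1000, "axis in tool",R(s).T@T[2,:3])
O=[.5346,.0225];yaw=16.5
t=disp(O,yaw,[-.0625,-.0275,.16]); print(t, shift(s,t))
W=np.load("pics/topW.npy"); a=np.array([.142,.531]); b=t[:2]; d=(b-a)/np.linalg.norm(b-a)
q=W.reshape(-1,3); r=q[:,:2]-a; al=r@d; ac=np.abs(r@[-d[1],d[0]]); k=(al>0)&(al<.75)&(ac<.15)
for lo in np.arange(0,.75,.05):
    kk=k&(al>=lo)&(al<lo+.05); print(round(lo,2),kk.sum(), np.percentile(q[kk,2],98).round(3) if kk.sum() else None)
E
```

```text
cam [0.06971676 0.55009658 0.37312269] in tool [  -0.40230408  -74.94879792 -177.62464518] axis in tool [2.43096878e-04 2.91642962e-01 9.56527221e-01]
[ 0.48248419 -0.0216185   0.16      ] [-445.52925898  471.77354973   35.94745677]
0.0 2996 0.101
0.05 3656 0.101
0.1 5555 0.1
0.15 4258 0.087
0.2 3311 0.004
0.25 3368 0.004
0.3 3347 0.004
0.35 3337 0.004
0.4 3297 0.004
0.45 3273 0.005
0.5 4251 1.01
0.55 3297 0.036
0.6 3352 0.059
0.65 3169 0.06
0.7 3120 0.033
```

Call:
carry_out(xyz=[[-30, 32, 0], [-62, 66, 0], [-94, 100, 0], [-126, 134, 0], [-158, 168, 0]], turn=[0, 0, 0, 0, 0], fingers=[41, 41, 41, 41, 41])

```text
time: 0.65
tcp_pos: [0.2639, 0.3331, 0.1955]
eef_rot: [-180.0, 0.1, 75.0]
contact_force: [0.5, 0.4, 0.9]
grip_width: 0.481
```

Call:
carry_out(xyz=[[-32, 34, 0], [-64, 68, 0], [-96, 102, 0], [-128, 136, 0], [-160, 170, 0]], turn=[0, 0, 0, 0, 0], fingers=[41, 41, 41, 41, 41])

```text
time: 1.15
tcp_pos: [0.3873, 0.1329, 0.1957]
eef_rot: [180.0, 0.1, 75.0]
contact_force: [1.2, -0.3, -0.7]
grip_width: 0.481
```

```bash
python3 - <<'E'
from h import *
from station import robot
s=robot.state(); t=disp([.5346,.0225],16.5,[-.0625,-.0275,.17]); print(s['time'],s['tcp_pos'],s['eef_rot'],s['grip_width'],s['contact_force'],shift(s,t))
E
```

```text
1.15 [0.38729366 0.13288793 0.19574   ] [1.79996443e+02 7.08623802e-02 7.50354490e+01] 0.48144422419027966 [ 1.18012368 -0.31559101 -0.70027205] [-124.65430246  131.85747425   25.90237877]
```

Call:
carry_out(xyz=[[-31, 33, 5], [-62, 66, 10], [-93, 99, 15], [-125, 132, 20], [-125, 132, 20]], turn=[-0.14, -0.28, -0.42, -0.55, -0.55], fingers=[41, 41, 41, 41, 41])

```text
time: 1.65
tcp_pos: [0.4848, -0.0268, 0.1749]
eef_rot: [-179.9, 0.2, 106.5]
contact_force: [-0.5, 0.9, -0.5]
grip_width: 0.477
```

```bash
python3 - <<'E'
from h import *
from station import robot,vision
import cv2
s=robot.state(); print(s['time'],s['tcp_pos'],s['eef_rot'],s['grip_width'],s['contact_force'],s['joint_vel'].round(2))
c=vision.get_calibration("wrist")
p,d=vision.grab_frame("wrist"); cv2.imwrite("pics/w1.png",p); np.save("pics/w1d.npy",d); np.savez("pics/w1c.npz",**c)
E
```

```text
1.65 [ 0.48475124 -0.02675997  0.17491916] [-1.79946548e+02  1.56049941e-01  1.06547425e+02] 0.4770190365563918 [-0.46339034  0.91794754 -0.50444871] [ 1.58 -1.21  1.61  2.3   2.65  7.49]
```

View pics/w1.png

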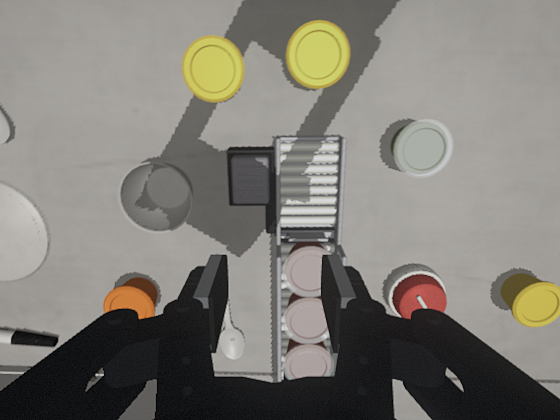

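The wrist view shows the key at (250,177), the mouth rollers at (308,185) and the first lid at (308,270), with the jaw axis across the lane. I'll measure again now that the arm is at rest.

```bash
cat > meas.py <<'E'
from h import *
from station import robot,vision
import cv2
def grab(name,tag):
    s=robot.state(); c=vision.get_calibration(name)
    p,d=vision.grab_frame(name); cv2.imwrite(f"pics/{tag}.png",p)
    K=c["mtx"];T=c["camera_from_world"]
    v,u=np.mgrid[0:420,0:560]
    P=np.stack([(u-K[0,2])/K[0,0]*d,(v-K[1,2])/K[1,1]*d,d],-1)
    W=(P-T[:3,3])@T[:3,:3]; W[d==0]=np.nan
    np.savez(f"pics/{tag}.npz",W=W,d=d,K=K,T=T)
    return s,p,W,K,T
E
python3 - <<'E'
from meas import *
s,p,W,K,T=grab("wrist","w2"); print(s['tcp_pos'],s['eef_rot'],s['grip_width'])
Z=W[...,2]
print("table z",np.nanmedian(Z[20:60,120:160]))
reg=np.zeros(Z.shape,bool); reg[135:380,225:350]=1
def rect(m,name,minpx=100):
    m=cv2.morphologyEx(m.astype(np.uint8),cv2.MORPH_OPEN,np.ones((3,3),np.uint8))
    n,l,st,c=cv2.connectedComponentsWithStats(m)
    for i in range(1,n):
        if st[i,4]>minpx:
            q=W[l==i]; r=cv2.minAreaRect((q[:,:2]*1000).astype(np.float32)); print(name,st[i],q.mean(0).round(4),np.round(np.hstack([*r]),1))
rect((Z>.0345)&(Z<.044)&reg,"key")
rect((Z>.050)&(Z<.0585)&reg,"lids")
rect((Z>.014)&(Z<.024)&reg,"rollers")
rect((Z>.022)&(Z<.0305)&reg,"housing",40)
h=(np.clip(Z,-0.005,0.08)+0.005)/0.085*255
cv2.imwrite("pics/w2h.png",cv2.applyColorMap(np.nan_to_num(h).astype(np.uint8),cv2.COLORMAP_JET))
E
```

```text
[ 0.48331768 -0.02457611  0.17494785] [-1.79891817e+02  3.98364849e-02  1.06324018e+02] 0.4800829874414566
table z 0.0009714653476607028
key [ 228  158   38   47 1736] [ 0.4882 -0.0492  0.0385] [489.  -49.3  43.5  33.8  16.1]
lids [ 280  246   52  134 5147] [0.598  0.0391 0.0546] [598.7  40.9 147.9  51.3  18.3]
rollers [277 137  61   5 288] [ 0.4388 -0.0072  0.0188] [438.7  -6.    4.1  55.7  16.6]
rollers [277 143  60  10 534] [ 0.4459 -0.004   0.0189] [446.3  -4.1   8.3  55.1  17.8]
rollers [277 154  60  10 520] [ 0.4557 -0.0008  0.0187] [456.2  -1.1   8.5  55.2  17.8]
rollers [277 165  59   9 529] [0.4657 0.0018 0.0187] [466.2   2.    8.6  55.3  16.5]
rollers [277 175  59  10 500] [0.4756 0.0047 0.0187] [475.9   4.8   9.   55.6  18.5]
rollers [277 186  58   9 505] [0.4856 0.0073 0.0187] [486.1   8.    8.7  55.5  17. ]
rollers [277 196  58   9 498] [0.4951 0.0116 0.0186] [496.   10.9   8.6  55.5  17. ]
rollers [263 206  11  28 276] [ 0.5264 -0.0186  0.0156] [526.1 -18.6  29.5  10.1  16.3]
rollers [278 206  57   9 480] [0.5048 0.0151 0.0187] [504.9  14.1  10.5  54.7  16.7]
rollers [278 216  56   9 470] [0.515  0.0171 0.0186] [515.4  17.3   9.1  54.8  16.8]
rollers [278 229  56   4 207] [0.5256 0.0218 0.018 ] [526.5  20.6   4.9  54.8  19.2]
rollers [287 234  35   4 118] [0.531  0.0209 0.019 ] [531.   20.9   1.4  34.8  16.8]
rollers [278 241  13  12 120] [0.5491 0.0039 0.0183] [548.8   5.1  11.4  12.4  16.5]
rollers [279 290  11  16 129] [0.6044 0.0208 0.0183] [605.6  22.1  17.1  10.7  15.7]
rollers [279 332   9  27 165] [0.6623 0.0369 0.0181] [663.7  38.7  34.6   9.   16.6]
housing [225 150  47  56 458] [ 0.4754 -0.0425  0.0262] [488.2 -48.4  53.5  41.9  17.6]
housing [225 162   4  37 125] [ 0.4964 -0.0677  0.0264] [495.8 -67.8  35.1   3.2  14.3]
housing [286 237  39   7 197] [0.5322 0.0212 0.0265] [532.9  21.7   6.2  37.6  15.3]
```

View pics/w2h.png

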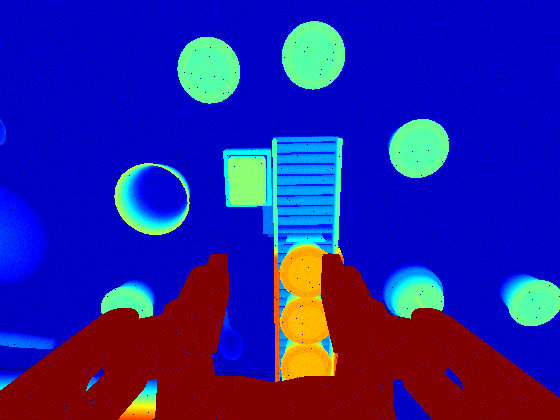

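```bash
python3 - <<'E'
from h import *
import cv2
z=np.load("pics/w2.npz"); W=z["W"]
s=dict(eef_rot=[-179.8918,.04,106.324],tcp_pos=np.array([.48332,-.02458,.17495]))
L=(W-s['tcp_pos'])@R(s)*1000
for (r0,r1,c0,c1) in [(250,350,150,232),(250,350,318,400)]:
    q=L[r0:r1,c0:c1].reshape(-1,3); q=q[np.isfinite(q).all(1)&(np.abs(q[:,2])<60)]
    print(len(q))
    for lo in range(-60,20,4):
        k=(q[:,2]>=lo)&(q[:,2]<lo+4)
        if k.sum()>3: print(lo,k.sum(),"x",np.percentile(q[k,0],[1,99]).round(1),"y",np.percentile(q[k,1],[1,99]).round(1))
p=cv2.imread("pics/w2.png")[240:340,140:420]; cv2.imwrite("pics/w2f.png",cv2.resize(p,None,fx=2.8,fy=2.8))
E
```

```text
1062
-60 253 x [-33.6 -20.2] y [-12.3   9. ]
-56 226 x [-33.7 -20.2] y [-12.3   9.1]
-52 217 x [-33.7 -20.2] y [-12.3   9.4]
-48 196 x [-33.  -20.2] y [-12.3   9.6]
-44 126 x [-30.8 -20.2] y [-12.2   9.1]
-40 44 x [-20.5 -20.2] y [-9.8  9.5]
1057
-60 241 x [20.5 33.9] y [-12.4   9.3]
-56 236 x [20.5 33.8] y [-12.3   9.9]
-52 224 x [20.5 33.9] y [-12.4   8.5]
-48 177 x [20.5 33.4] y [-12.4   8.8]
-44 130 x [20.4 30.2] y [-12.3   9.4]
-40 49 x [20.5 26.6] y [-11.4   9.6]
```

View pics/w2f.png

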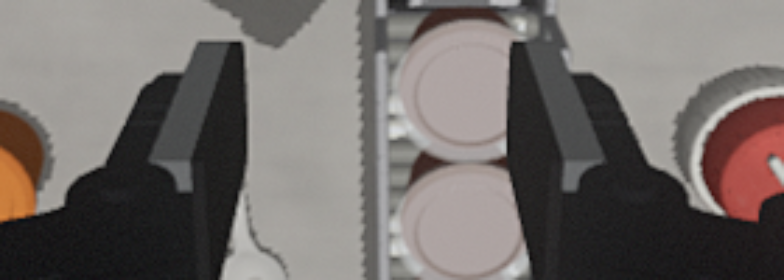

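```bash
python3 - <<'E'
from h import *
z=np.load("pics/w2.npz"); W=z["W"];K=z["K"];T=z["T"]
s=dict(eef_rot=[-179.8918,.04,106.324],tcp_pos=np.array([.48332,-.02458,.17495]))
for t in [(-20,-11,0),(-20,-11,-6),(-20,-11,-37),(-20,10,-6),(0,0,0)]:
    w=R(s)@np.array(t)/1000+s['tcp_pos']; c=T[:3,:3]@w+T[:3,3]; q=K@c; print(t,(q[:2]/q[2]).round(1),c[2].round(4))
print(z["d"][250:275:2,222].round(4)); print(z["d"][250:275:2,215].round(4))
L=(W-s['tcp_pos'])@R(s)*1000
for r in (254,256,258,260,270,280): print(r,[L[r,c].round(0).tolist() for c in (212,217,222)])
C=-T[:3,:3].T@T[:3,3];print(R(s).T@(C-s['tcp_pos'])*1000)
E
```

```text
(-20, -11, 0) [236.5 222.8] 0.1886
(-20, -11, -6) [235.4 226.8] 0.1829
(-20, -11, -37) [227.9 252. ] 0.1532
(-20, 10, -6) [236.6 263.8] 0.189
(0, 0, 0) [274.2 242. ] 0.1918
[0.3822 0.3824 0.1494 0.1487 0.1456 0.1435 0.143  0.1397 0.1392 0.1389
 0.1389 0.1389 0.1375]
[0.3828 0.3824 0.1491 0.1469 0.1459 0.1435 0.1423 0.1401 0.1379 0.1384
 0.1348 0.1346 0.1336]
254 [[-26.0, -12.0, -40.0], [-24.0, -12.0, -41.0], [-22.0, -12.0, -41.0]]
256 [[-26.0, -12.0, -43.0], [-24.0, -12.0, -43.0], [-22.0, -11.0, -42.0]]
258 [[-25.0, -12.0, -45.0], [-24.0, -12.0, -44.0], [-21.0, -12.0, -45.0]]
260 [[-25.0, -12.0, -47.0], [-23.0, -12.0, -47.0], [-21.0, -12.0, -47.0]]
270 [[-24.0, -12.0, -55.0], [-22.0, -12.0, -56.0], [-20.0, -10.0, -52.0]]
280 [[-22.0, -12.0, -63.0], [-21.0, -12.0, -63.0], [-20.0, -7.0, -54.0]]
[-1.13084924e-01 -7.51167745e+01 -1.77639146e+02]
```

```bash
python3 - <<'E'
from meas import *
s,p,W,K,T=grab("scene","s2"); print(s['tcp_pos'])
L=(W-s['tcp_pos'])@R(s)*1000
c=T[:3,:3]@s['tcp_pos']+T[:3,3];q=K@c;print("tcp px",q[:2]/q[2])
k=(np.abs(L[...,0])<60)&(np.abs(L[...,1])<25)&(L[...,2]<25)&(L[...,2]>-100)
q=L[k]
for lo in range(-100,25,6):
    m=(q[:,2]>=lo)&(q[:,2]<lo+6)
    if m.sum(): print(lo,m.sum(),"x",q[m,0].min().round(),q[m,0].max().round(),"y",q[m,1].min().round(),q[m,1].max().round())
cv2.imwrite("pics/s2z.png",cv2.resize(p[100:310,200:480],None,fx=2.8,fy=2.8))
E
```

```text
[ 0.48231552 -0.0228245   0.17515425]
tcp px [296.37184681 194.02884094]
-100 126 x -56.0 57.0 y -14.0 14.0
-94 175 x -54.0 54.0 y -12.0 13.0
-88 140 x -52.0 53.0 y -13.0 14.0
-82 57 x -37.0 43.0 y -13.0 14.0
-76 67 x -35.0 34.0 y -10.0 12.0
-70 73 x -34.0 35.0 y -11.0 10.0
-64 68 x -35.0 35.0 y -11.0 11.0
-58 70 x -35.0 35.0 y -10.0 12.0
-52 70 x -34.0 35.0 y -10.0 12.0
-46 50 x -32.0 32.0 y -11.0 14.0
-40 16 x -27.0 27.0 y -9.0 12.0
```

View pics/s2z.png

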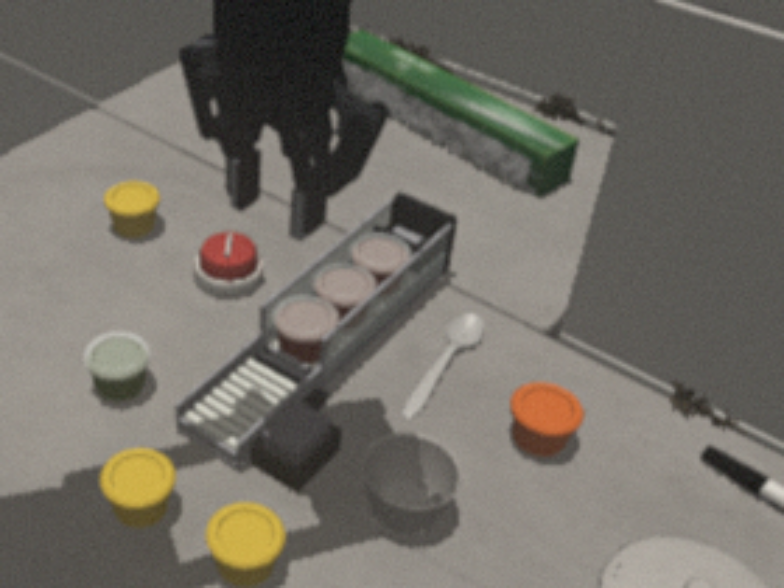

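Both cameras put the real fingertips about 38 mm behind the reported TCP at this opening, so I'll steer height by camera and contact force. Next I go to a hover.

```bash
python3 - <<'E'
from h import *
from station import robot
s=robot.state(); t=disp([.5333,.0220],17,[-.062,-.0275,.03]); print(s['time'],s['tcp_pos'],s['eef_rot'],t,shift(s,t), np.radians(107-s['eef_rot'][2]))
E
```

```text
1.8 [ 0.48184005 -0.02173774  0.17541927] [-1.79890630e+02 -1.50726088e-02  1.06386426e+02] [ 0.48204933 -0.02242543  0.03      ] [ -0.75704452   0.28435853 145.41879359] 0.01070888209183726
```

Call:
carry_out(xyz=[[-0.5, 0, 35], [-0.5, 0, 70], [-0.5, 0, 100], [-0.5, 0, 120], [-0.5, 0, 130]], turn=[-0.01, -0.01, -0.01, -0.01, -0.01], fingers=[46, 46, 46, 46, 46])

```text
time: 2.3
tcp_pos: [0.4797, -0.0201, 0.044]
eef_rot: [-179.7, -0.1, 107.0]
contact_force: [-0.7, 1.0, -0.6]
grip_width: 0.539
```

Call:
carry_out(xyz=[[0, 0, 5], [0, 0, 5]], turn=[0, 0], fingers=[46, 46])

```text
time: 2.5
tcp_pos: [0.4791, -0.0192, 0.0391]
eef_rot: [-179.7, -0.2, 107.1]
contact_force: [-0.8, -0.8, -0.3]
grip_width: 0.537
```

```bash
python3 - <<'E'
from meas import *
s,p,W,K,T=grab("scene","s3"); print(s['time'],s['tcp_pos'],s['eef_rot'],s['grip_width'],s['contact_force'])
L=(W-s['tcp_pos'])@R(s)*1000
k=(np.abs(L[...,0])<60)&(np.abs(L[...,1])<18)&(L[...,2]<0)&(L[...,2]>-100)
q=L[k]
for lo in range(-60,0,3):
    m=(q[:,2]>=lo)&(q[:,2]<lo+3)
    if m.sum(): print(lo,m.sum(),"x",q[m,0].min().round(),q[m,0].max().round(),"y",q[m,1].min().round(),q[m,1].max().round())
cv2.imwrite("pics/s3z.png",cv2.resize(p[130:340,200:480],None,fx=2.8,fy=2.8))
s,p,W,K,T=grab("wrist","w3"); print(s['tcp_pos'],s['eef_rot'])
L=(W-s['tcp_pos'])@R(s)*1000
for (r0,r1,c0,c1) in [(230,350,150,240),(230,350,318,400)]:
    q=L[r0:r1,c0:c1].reshape(-1,3); q=q[np.isfinite(q).all(1)&(q[:,2]<-30)&(q[:,2]>-60)]
    for lo in range(-60,-28,4):
        k=(q[:,2]>=lo)&(q[:,2]<lo+4)
        if k.sum()>3: print(lo,k.sum(),"x",np.percentile(q[k,0],[1,99]).round(1),"y",np.percentile(q[k,1],[1,99]).round(1))
E
```

```text
2.5 [ 0.4791289  -0.01915273  0.03906871] [-1.79712090e+02 -1.60929268e-01  1.07057872e+02] 0.5368743461243248 [-0.81011577 -0.75908708 -0.28726278]
-60 26 x -37.0 37.0 y -10.0 9.0
-57 20 x -36.0 37.0 y -10.0 7.0
-54 27 x -37.0 37.0 y -10.0 10.0
-51 18 x -36.0 34.0 y -10.0 10.0
-48 22 x -35.0 38.0 y -10.0 9.0
-45 15 x -34.0 34.0 y -9.0 10.0
-42 12 x -30.0 26.0 y -10.0 10.0
-39 4 x -29.0 24.0 y -2.0 7.0
-3 103 x -48.0 -18.0 y -18.0 18.0
[ 0.47988708 -0.01960146  0.03966051] [-1.79783731e+02 -1.11339157e-01  1.07045927e+02]
-60 262 x [-36.1 -22.6] y [-12.3   9.9]
-56 236 x [-36.1 -22.7] y [-12.4   9.5]
-52 226 x [-36.1 -22.6] y [-12.3   9.4]
-48 191 x [-35.4 -22.7] y [-12.4   9.3]
-44 124 x [-32.8 -22.7] y [-12.2   9.8]
-40 36 x [-23.1 -22.7] y [-9.4  5.7]
-60 264 x [23.  36.4] y [-12.4   8.7]
-56 238 x [22.9 36.3] y [-12.3   9.4]
-52 219 x [23.  36.4] y [-12.4   9.3]
-48 194 x [23.  35.7] y [-12.2   9.6]
-44 121 x [22.9 33.3] y [-12.3   9.6]
-40 38 x [23.  23.4] y [-8.9  8.9]
```

View pics/s3z.png

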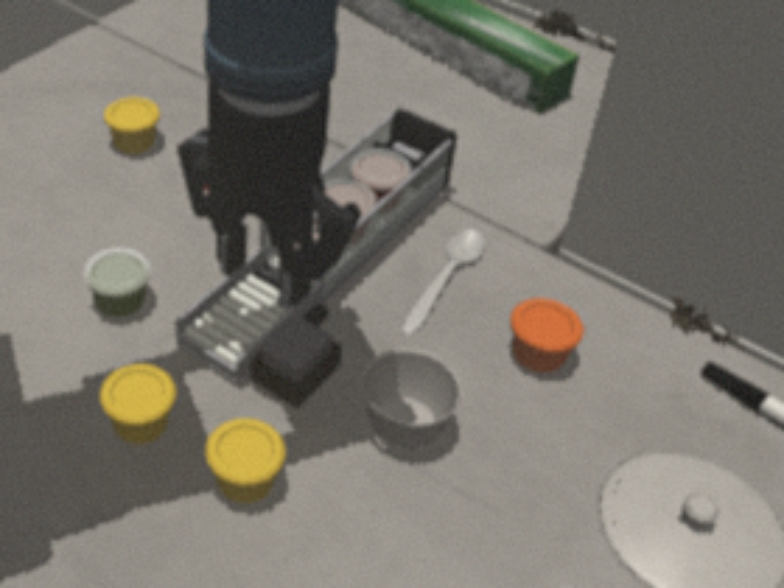

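View pics/w3.png

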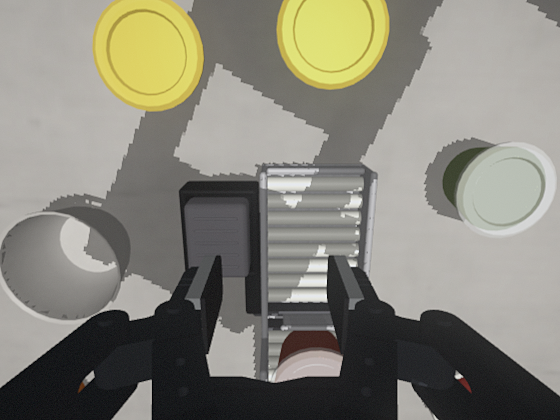

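The wrist view shows the key pad at (217,235), the left finger beyond it, and the right finger over the lane near (345,262). I'll measure the dispenser again in this closer view.

```bash
python3 - <<'E'
from h import *
import cv2
z=np.load("pics/w3.npz"); W=z["W"]; Z=W[...,2]
tcp=np.array([.47989,-.01960,.03966]); s=dict(tcp_pos=tcp,eef_rot=[-179.78,-.11,107.05])
print("table",np.nanmedian(Z[150:200,380:430]))
reg=np.zeros(Z.shape,bool); reg[155:340,170:380]=1
def rect(m,name,minpx=100):
    m=cv2.morphologyEx(m.astype(np.uint8),cv2.MORPH_OPEN,np.ones((3,3),np.uint8))
    n,l,st,c=cv2.connectedComponentsWithStats(m)
    for i in range(1,n):
        if st[i,4]>minpx:
            q=W[l==i]; r=cv2.minAreaRect((q[:,:2]*1000).astype(np.float32)); print(name,st[i],q.mean(0).round(4),np.round(np.hstack([*r]),1))
rect((Z>.034)&(Z<.044)&reg,"key"); rect((Z>.023)&(Z<.031)&reg,"hous/stop"); rect((Z>.016)&(Z<.022)&reg,"roll",300)
rect((Z>.0305)&(Z<.036)&reg,"wall",60)
O=[.5333,.0220]
for OO,y in ((O,17),([.5327,.0216],17)): print(shift(s,disp(OO,y,[-.062,-.0275,.03])))
E
```

```text
table 0.0010563039785029434
key [ 185  201   65   76 4064] [ 0.4849 -0.0492  0.0385] [488.9 -49.5  43.8  34.2  17.2]
key [299 335  29   5 111] [0.5332 0.0214 0.0366] [533.4  21.4   3.   17.1  19.8]
hous/stop [364 169   8  47 157] [0.4414 0.0228 0.0265] [442.   23.   27.3   1.5  14.8]
hous/stop [ 179  187   80   89 1484] [ 0.4785 -0.049   0.0264] [489.2 -49.3  54.2  44.1  17.3]
hous/stop [281 321  55  19 626] [0.5341 0.0195 0.0269] [536.6  20.6  12.3  34.8  17.5]
roll [ 267  166  100   25 2035] [ 0.4436 -0.0052  0.0189] [443.9  -5.5  14.5  56.1  17.2]
roll [ 268  194   97   14 1272] [ 0.4562 -0.0022  0.0189] [456.6  -1.3   8.5  55.7  17.1]
roll [ 268  210   96   16 1226] [0.4658 0.0016 0.0189] [466.1   1.5   9.5  55.8  15.2]
roll [ 268  227   95   29 2352] [0.4803 0.006  0.0188] [480.9   6.2  19.2  56.2  18. ]
roll [269 258  59  13 692] [0.4981 0.0016 0.0189] [498.6   1.7   7.8  36.   16.1]
roll [268 273  59  13 687] [0.508  0.0045 0.0188] [508.5   4.4   8.1  36.7  16.6]
roll [269 288  58  13 707] [0.5179 0.0079 0.0188] [518.8   8.1   9.2  36.5  15.9]
wall [ 260  171    9  168 1169] [ 0.4911 -0.022   0.0333] [495.2 -20.8 103.9   4.   17.2]
wall [363 171  15 104 753] [0.4556 0.0283 0.0333] [457.4  29.1  60.9   4.4  17.3]
wall [294 332  39   8 148] [0.5343 0.0217 0.0332] [534.4  22.4   4.6  23.7  15.6]
[-3.35291449  1.2730485   9.64876365]
[-3.55941013  0.58214007  9.65102011]
```

Call:
carry_out(xyz=[[-2, 1, 8], [-3.5, 1.2, 16], [-3.5, 1.2, 22], [-3.5, 1.2, 26], [-3.5, 1.2, 26]], turn=[0, 0, 0, 0, 0], fingers=[46, 46, 46, 46, 46])

```text
time: 3.1
tcp_pos: [0.4817, -0.0228, 0.0131]
eef_rot: [-179.7, -0.1, 107.0]
contact_force: [-1.1, -0.6, -0.3]
grip_width: 0.535
```

```bash
python3 - <<'E'
from meas import *
s,p,W,K,T=grab("wrist","w4"); print(s['time'],s['tcp_pos'],s['eef_rot'],s['contact_force'],s['joint_vel'].round(2))
for OO,y in (([.5333,.0220],17.1),): print(shift(s,disp(OO,y,[-.062,-.0275,.0])))
L=(W-s['tcp_pos'])@R(s)*1000
for (c0,c1) in [(150,235),(318,400)]:
    q=L[230:350,c0:c1].reshape(-1,3); w=W[230:350,c0:c1].reshape(-1,3); k=np.isfinite(q).all(1)&(q[:,2]<-42)&(q[:,2]>-60)
    a=np.percentile(q[k,:2],[1,99],axis=0).round(1); print(a)
k=np.isfinite(L).all(2)&(np.abs(np.abs(L[...,0])-23.2)<1.2)&(np.abs(L[...,1]+2)<9)&(L[...,2]>-60)&(L[...,2]<-30)
print("lowest finger z", np.sort(W[k][:,2])[:5], L[k][:,2].max())
E
```

```text
3.1 [ 0.48170561 -0.02278917  0.0131103 ] [-1.79741492e+02 -1.37531080e-01  1.07019594e+02] [-1.13241058 -0.5821195  -0.25639831] [ 0.14 -0.67 -0.65 -0.02  0.64 -0.02]
[ 0.10755208  0.54233007 13.10828147]
[[-36.1 -12.4]
 [-22.7   9.8]]
[[ 22.9 -12.4]
 [ 36.4   9.2]]
lowest finger z [0.04958616 0.04977285 0.05019898 0.05034316 0.05035957] -36.41305635770042
```

View pics/w4.png

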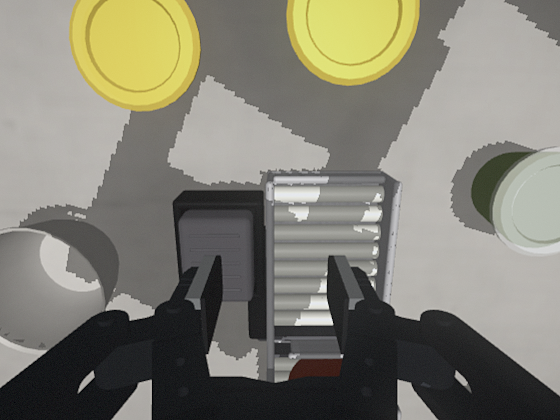

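Call:
carry_out(xyz=[[0, 0.5, 8], [0, 0.5, 14], [0, 0.5, 19], [0, 0.5, 22], [0, 0.5, 22]], turn=[0, 0, 0, 0, 0], fingers=[46, 46, 46, 46, 46])

```text
time: 3.65
tcp_pos: [0.4828, -0.0228, -0.0086]
eef_rot: [-179.8, -0.1, 107.0]
contact_force: [0.2, 0.4, 4.5]
grip_width: 0.534
```

```bash
python3 - <<'E'
from meas import *
s,p,W,K,T=grab("wrist","w5"); print(s['time'],s['tcp_pos'],s['eef_rot'],s['contact_force'],s['joint_vel'].round(2))
s,p,W,K,T=grab("scene","s5")
cv2.imwrite("pics/s5z.png",cv2.resize(p[130:340,200:480],None,fx=2.8,fy=2.8))
E
```

```text
3.65 [ 0.4827503  -0.02278675 -0.00864744] [-1.79795325e+02 -1.00167989e-01  1.07029805e+02] [0.17497543 0.3763443  4.47142845] [-0.06 -0.54 -0.07 -0.02  0.78 -0.05]
```

View pics/w5.png

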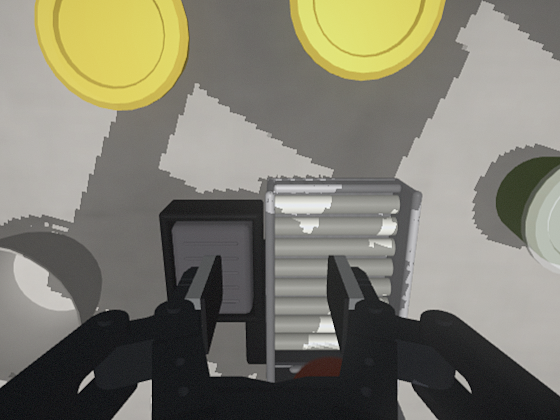

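View pics/s5z.png

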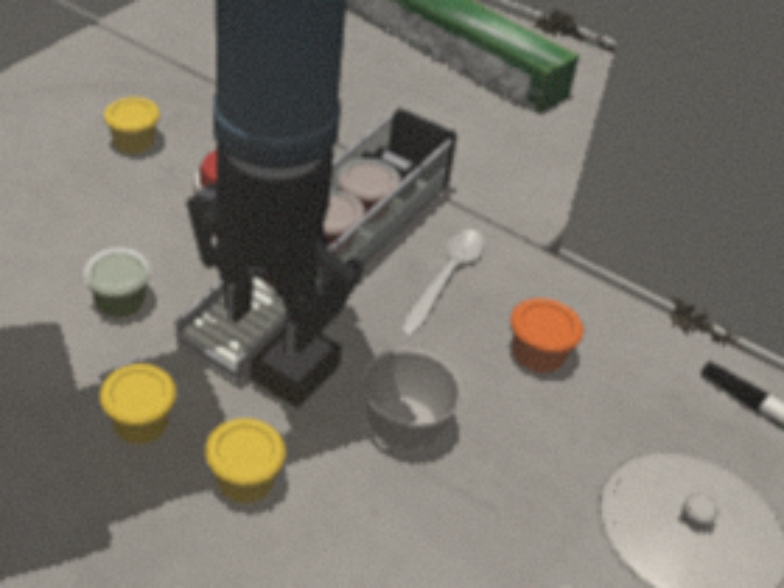

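The key is down with about 4.5 N, and the queue has begun to slide. I press 1 mm more and let the pot arrive.

Call:
carry_out(xyz=[[0, 0, 1], [0, 0, 1], [0, 0, 1], [0, 0, 1], [0, 0, 1]], turn=[0, 0, 0, 0, 0], fingers=[46, 46, 46, 46, 46])

```text
time: 4.25
tcp_pos: [0.4828, -0.0228, -0.0092]
eef_rot: [-179.8, -0.1, 107.0]
contact_force: [0.6, -0.3, 3.6]
grip_width: 0.539
```

```bash
cat > look.py <<'E'
from meas import *
import sys
tag=sys.argv[1]
s,p,W,K,T=grab("wrist","w"+tag); print(s['time'],s['tcp_pos'],s['contact_force'])
Z=W[...,2]
print("key z",np.nanmedian(Z[240:300,180:190]),np.nanmedian(Z[235:280,225:245]))
s,p,W,K,T=grab("top","t"+tag)
cv2.imwrite("pics/t%sz.png"%tag,cv2.resize(p[95:270,225:400],None,fx=3.4,fy=3.4,interpolation=cv2.INTER_CUBIC))
s,p,W,K,T=grab("scene","s"+tag)
cv2.imwrite("pics/s%sz.png"%tag,cv2.resize(p[130:340,200:480],None,fx=2.8,fy=2.8))
E
python3 look.py 6
```

```text
4.25 [ 0.48278041 -0.02281297 -0.00918317] [ 0.61029438 -0.34411393  3.64543886]
key z 0.028979699365577684 0.028169205495037205
```

View pics/w6.png

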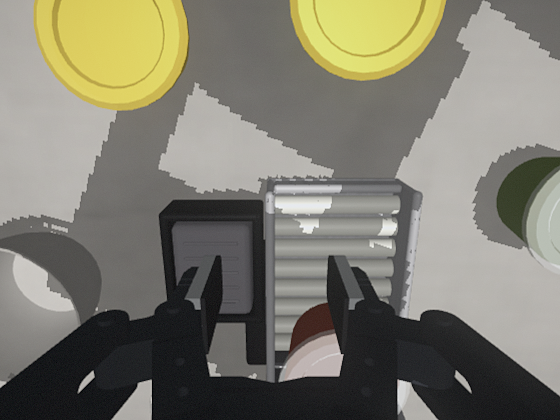

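View pics/s6z.png

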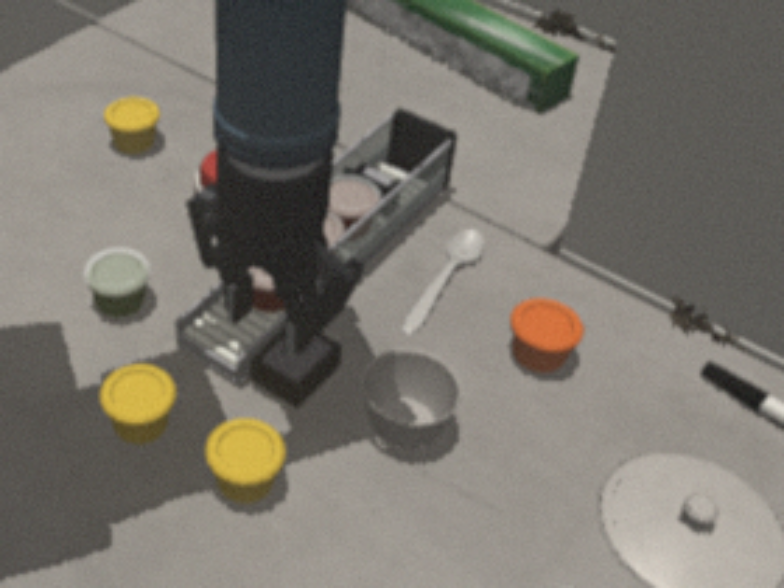

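View pics/t6z.png

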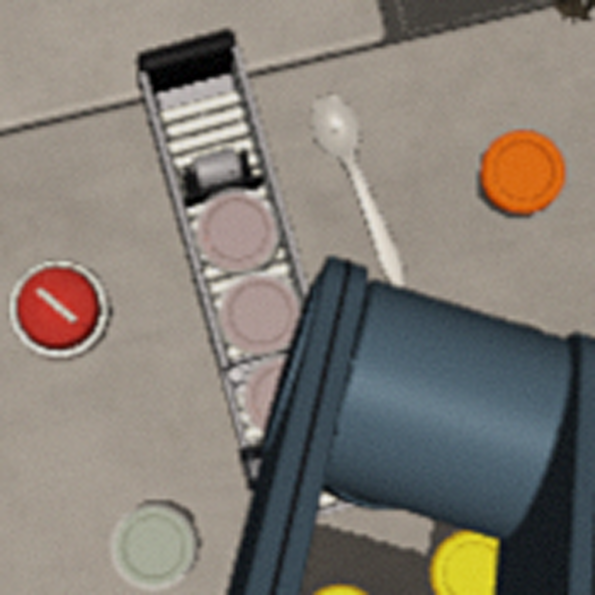

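The key height is 28 mm (right down), and the top view puts the second lid at (258,313), which means pot 1 is about 24 mm outside the stop. I hold to satisfy step 1 and check that everything is at rest.

Call:
carry_out(xyz=[[0, 0, 0.5], [0, 0, 0.5], [0, 0, 0.5], [0, 0, 0.5], [0, 0, 0.5]], turn=[0, 0, 0, 0, 0], fingers=[46, 46, 46, 46, 46])

```text
time: 4.9
tcp_pos: [0.4828, -0.0228, -0.0096]
eef_rot: [-179.8, -0.1, 107.0]
contact_force: [-0.3, -0.9, 5.3]
grip_width: 0.539
```

```bash
python3 look.py 7; python3 - <<'E'
import cv2,numpy as np
a=cv2.imread("pics/t6.png").astype(int);b=cv2.imread("pics/t7.png").astype(int); print(np.abs(a-b)[100:230,255:300].mean())
for n in ("t6","t7"):
    W=np.load(f"pics/{n}.npz")["W"]; Z=W[...,2]; m=np.zeros(Z.shape,np.uint8); k=(Z>.046)&(Z<.0585); m[k]=1; m[:140]=0;m[245:]=0;m[:,:275]=0; m[:,318:]=0
    m=cv2.morphologyEx(m,cv2.MORPH_OPEN,np.ones((7,7),np.uint8)); a=np.radians(17.1); c,s=np.cos(a),np.sin(a)
    q=W[m>0][:,:2]-[.5340,.0223]; x=q@[c,s]*1000; y=q@[-s,c]*1000
    h,_=np.histogram(x,np.arange(-60,120,5)); print(n,h)
    for lo,hi in ((-2,52),(54,108)):
        pass
E
```

```text
4.9 [ 0.48279638 -0.02283269 -0.0096333 ] [-0.31958526 -0.88871543  5.31907653]
key z 0.02843696399098283 0.0277762216188095
2.142165242165242
t6 [ 0  0  0  0  0  2 19 21 26 25 23 13 16 29 40 39 50 50 53 49 50 29 12 20
 30 56 55 56 42 28 28 28 19  5  0]
t7 [ 0  0  0  0  0  2 20 22 24 26 23 13  1 20 43 53 55 62 60 56 48 39 21 23
 29 30 40 39 43 44 45 44 36 19  4]
```

View pics/t7z.png

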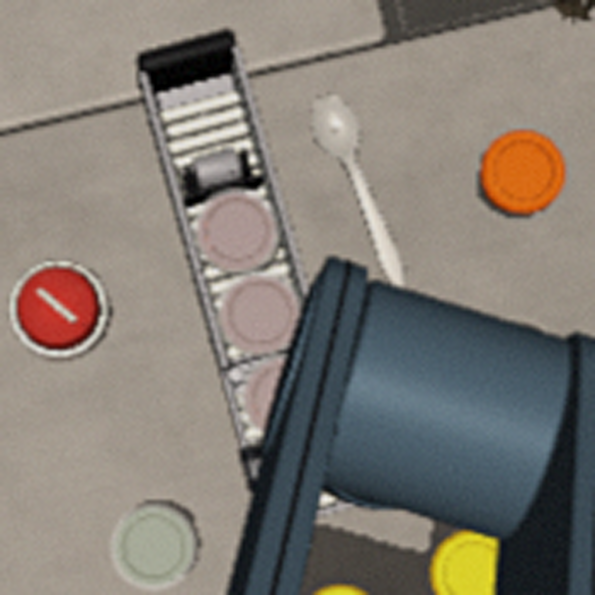

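View pics/w7.png

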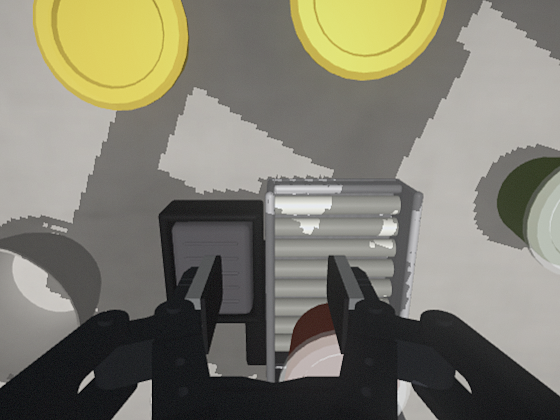

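All pots are at rest with the key down, and the boundary between the lids sits over the stop. Now I raise straight up 12 mm with the finger still in the lane.

Call:
carry_out(xyz=[[0, 0, -3], [0, 0, -6], [0, 0, -9], [0, 0, -11], [0, 0, -12.5]], turn=[0, 0, 0, 0, 0], fingers=[46, 46, 46, 46, 46])

```text
time: 5.55
tcp_pos: [0.4822, -0.0227, 0.0028]
eef_rot: [-179.8, -0.1, 107.0]
contact_force: [-0.3, -0.0, -0.3]
grip_width: 0.544
```

Call:
carry_out(xyz=[[0, 0, 0], [0, 0, 0], [0, 0, 0]], turn=[0, 0, 0], fingers=[46, 46, 46])

```text
time: 5.85
tcp_pos: [0.4817, -0.0226, 0.0025]
eef_rot: [-179.7, -0.2, 107.0]
contact_force: [-0.2, 0.3, -1.3]
grip_width: 0.538
```

```bash
python3 look.py 8
```

```text
5.85 [ 0.48170012 -0.02258037  0.00248033] [-0.20630012  0.28904932 -1.32759177]
key z 0.039626026029763284 0.03880197099016436
```

View pics/w8.png

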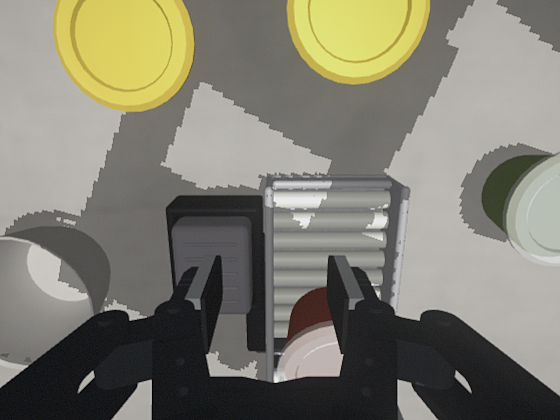

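View pics/t8z.png

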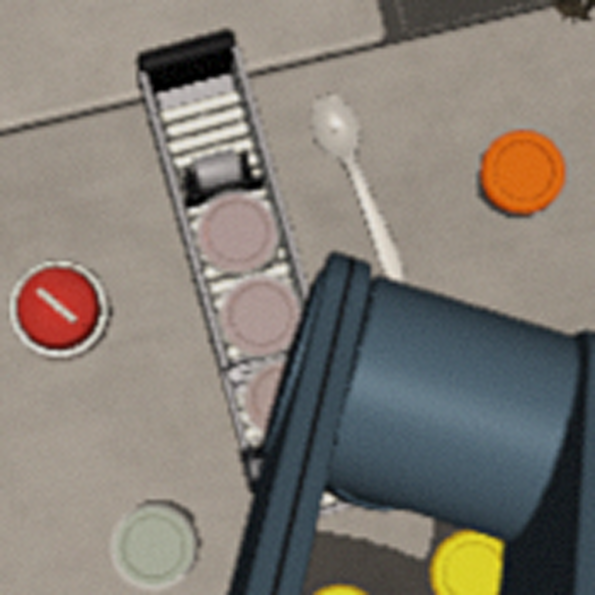

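The key reads 39 mm (up) and the pots are unchanged. I back the finger slowly down the lane, so that any creep of the queue onto the stop stays controlled.

Call:
carry_out(xyz=[[0, 0, -2], [0, -1.5, -2], [0, -3, -2], [0, -4.5, -2], [0, -6, -2]], turn=[0, 0, 0, 0, 0], fingers=[46, 46, 46, 46, 46])

```text
time: 6.5
tcp_pos: [0.476, -0.0244, 0.0046]
eef_rot: [-179.7, -0.1, 107.0]
contact_force: [-0.4, -0.6, -0.0]
grip_width: 0.541
```

Call:
carry_out(xyz=[[0, -1.5, 0], [0, -3, 0], [0, -4.5, 0], [0, -6, 0], [0, -7.5, 0]], turn=[0, 0, 0, 0, 0], fingers=[46, 46, 46, 46, 46])

```text
time: 7.0
tcp_pos: [0.4688, -0.0267, 0.0047]
eef_rot: [-179.7, -0.1, 107.0]
contact_force: [0.1, -0.5, -0.3]
grip_width: 0.537
```

```bash
python3 look.py 9; python3 - <<'E'
import numpy as np
for n in ("w8","w9"):
    W=np.load(f"pics/{n}.npz")["W"]; a=np.radians(17.1); c,s=np.cos(a),np.sin(a)
    q=(W-[.5328,.0217,0]).reshape(-1,3); q=q[np.isfinite(q).all(1)]; x=(q[:,0]*c+q[:,1]*s)*1000; y=(-q[:,0]*s+q[:,1]*c)*1000; z=q[:,2]*1000
    k=(z>50)&(z<58)&(np.abs(y)<25)&(x<0)&(x>-75); b=k&(y<-5)
    print(n,"lid x min",np.percentile(x[b],1), y[b][np.argmin(x[b])], "z",np.median(z[b]))
E
```

```text
7.0 [ 0.46877171 -0.02665336  0.00465018] [ 0.14053902 -0.45027996 -0.28957696]
key z 0.039252891572367214 0.03799950419423645
w8 lid x min -49.941014107453654 -5.451762128249067 z 56.87631054126147
w9 lid x min -57.09843428845734 -5.236959589181911 z 54.79822910692293
```

View pics/w9.png

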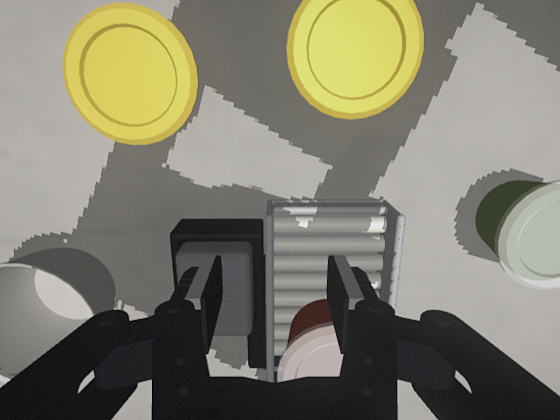

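View pics/t9z.png

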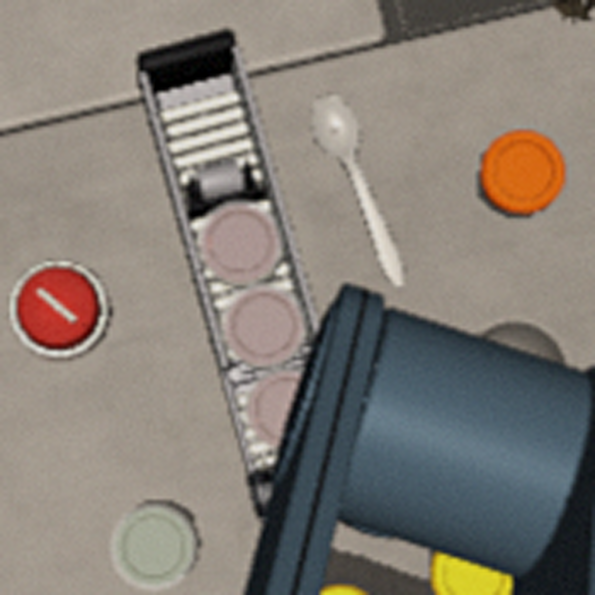

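The second lid is now exactly where the first one started, (263,325), so it rests on the stop. Pot 1 followed to about -31 mm and the finger is clear of it. Now straight up.

Call:
carry_out(xyz=[[0, 0, -10], [0, 0, -30], [0, 0, -60], [0, 0, -95], [0, 0, -130]], turn=[0, 0, 0, 0, 0], fingers=[46, 46, 46, 46, 46])

```text
time: 7.65
tcp_pos: [0.4692, -0.0266, 0.1366]
eef_rot: [-179.7, -0.1, 107.0]
contact_force: [1.2, -0.0, -0.6]
grip_width: 0.537
```

Call:
carry_out(xyz=[[0, -30, -20], [0, -60, -40], [0, -90, -50], [0, -110, -50], [0, -110, -50]], turn=[0, 0, 0, 0, 0], fingers=[46, 46, 46, 46, 46])

```text
time: 8.15
tcp_pos: [0.3627, -0.0591, 0.1882]
eef_rot: [-179.8, -0.1, 106.9]
contact_force: [0.1, 0.2, -0.1]
grip_width: 0.541
```

```bash
python3 look.py 10; python3 - <<'E'
import numpy as np,cv2
W=np.load("pics/w10.npz")["W"]; a=np.radians(17.1); c,s=np.cos(a),np.sin(a)
Z=W[...,2]; X=((W[...,0]-.5328)*c+(W[...,1]-.0217)*s)*1000; Y=(-(W[...,0]-.5328)*s+(W[...,1]-.0217)*c)*1000
k=(Z>.049)&(Z<.0585)&(np.abs(Y)<27.2)&(X>-90)&(X<130)
print(np.histogram(X[k],np.arange(-70,130,5)))
k1=k&(X<-4); r=cv2.minEnclosingCircle(np.stack([X[k1],Y[k1]],-1).astype(np.float32)); print("pot1",r,k1.sum(), Z[k1].mean())
k2=k&(X>-4)&(X<47); print("pot2",k2.sum(), cv2.minEnclosingCircle(np.stack([X[k2],Y[k2]],-1).astype(np.float32)))
kk=(np.abs(X+62.5)<14)&(np.abs(Y+55)<12); print("key z",np.median(Z[kk]))
E
```

```text
8.15 [ 0.36274231 -0.05909803  0.18818653] [ 0.06486243  0.20612395 -0.13010335]
key z 0.002070611717838729 0.0016097687012113853
(array([  0,   0, 116, 172, 174, 208, 213, 209, 206, 194, 176, 131,  43,
       153, 152, 171, 182, 191, 169,  63,   1,   0,   0,   0,   0,   0,
         0,   0,   0,   0,   0,   0,   0,   0,   0,   0,   0,   0,   0]), array([-70, -65, -60, -55, -50, -45, -40, -35, -30, -25, -20, -15, -10,
        -5,   0,   5,  10,  15,  20,  25,  30,  35,  40,  45,  50,  55,
        60,  65,  70,  75,  80,  85,  90,  95, 100, 105, 110, 115, 120,
       125]))
pot1 ((-31.063392639160156, 0.09839145839214325), 28.35943603515625) 1865 0.0546518174216428
pot2 1059 ((19.3328800201416, -0.0845203772187233), 26.248802185058594)
key z 0.03872157058083574
```

View pics/w10.png

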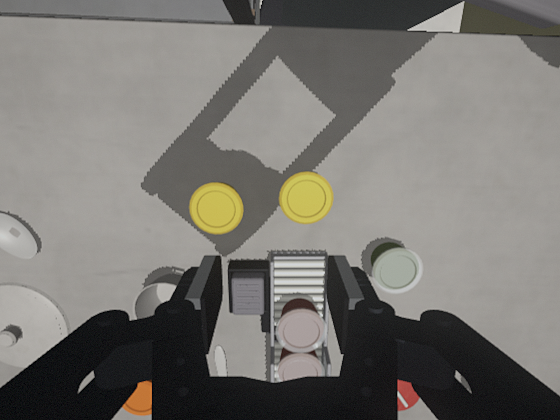

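View pics/s10z.png

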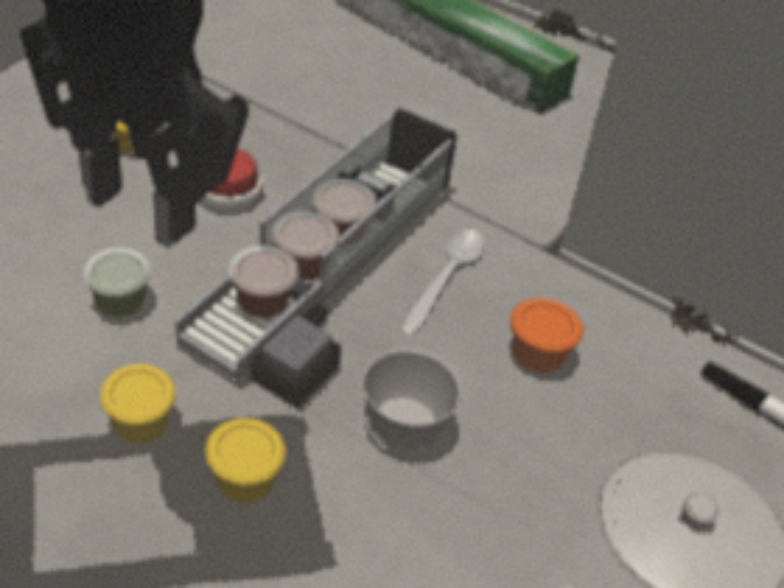

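The scene view shows pot 1 standing upright outside the stop at (264,280) in the zoomed picture, with the other two behind it. The key is up and the bystanders are unmoved, so I hand in.

```bash
python3 - <<'E'
from station import order
print(order.hand_in())
E
```

```text
the job is handed in; nothing more can be done
None
```

I let one pot out and handed the job in after about 8 s of the 35 s allowed. One finger pressed the key right down while the other stopped the first pot in the lane. I then raised straight up until the key was up, backed the finger slowly down the lane, and lifted clear.

**Last camera checks:**
- **Key:** its top face is at 38.7 mm, so it is up. It measured about 28 mm when pressed.
- **First pot:** centre about 31 mm outside the stop, within 1 mm of the centre line, and standing upright. It was first held at about 24 mm. When I backed the finger off, the queue crept onto the stop and pushed it the last 7 mm, still inside the 17 to 48 mm limit.
- **Second pot:** centre about 20 mm behind the stop. This is rough, because the gripper partly hid it in the last view.
- **Third pot:** I did not measure it separately at the end. The pictures show it standing directly behind the second.
- **Bystanders:** in the views taken they stand where they were; I did not measure them.
- **Robot:** it was clear of everything, with no contact force beyond noise.

**One disagreement:** both cameras showed the real fingertips about 38 mm behind the reported tool point, where the description suggested only a few millimetres. I set heights by camera and contact force instead.

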